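# Weigh a gel pot on the beam balance

## Robot

A 6-joint arm with a two-finger parallel gripper is mounted at the origin on a cart in front of the work surface, level with it; the furniture and walls round the work are solid. World frame = base frame: x ahead of the robot, y to its left, z up, the work surface at z = 0. Lengths are in m, angles in rad, forces in N, time in s.
With the tool pointing down it reaches from about 0.25 to 0.725 m from the base axis. Payload 4 kg.
Tool frame: the origin (TCP) lies on the front face of the gripper's body, between the roots of the fingers; the fingertips stand 73 mm ahead of it and the grasp point (between the pads) lies 54 mm ahead of it; z points along the fingers, y is the direction in which the jaws open and shut (so a half turn about z gives the same grasp; the last joint's range is limited). The gripper opens to 85 mm and grips with 20 to 120 N. Pads are 22 mm wide; open, the fingers measure 114 mm over their backs; the gripper's body (76 mm by 85 mm) begins 54 mm behind the grasp point. The pads swing forward as they close: fully open they stand 13 mm farther back than shut.
Start: joints at [1.344, 0.241, 0.005, 1.335, 0, 1.571], TCP at [0.112, 0.487, 0.304] pointing down, gripper open.
Joint ranges: [-2.72, 2.72], [-1.05, 1.87], [-1.09, 1.28], [-1.99, 2.15], [-1.42, 1.44], [-3.14, 3.14]. Speed limits (rad/s): [2.79, 2.79, 3.14, 3.14, 3.14, 3.14].

## Interface

Orientations are given as a unit quaternion [w, x, y, z].
In Python, from rig import env gives the robot as it stands.
- The arm moves only by the shell command python3 -m handwheel 'ROWS'. ROWS is JSON, a list that holds one entry, the list of rows, each a list of 7 numbers: the shift along the tool's x, y, z in m, then the turn, a rotation vector about the tool's x, y, z in degrees, then the finger opening in m, from 0 to 0.0854. In form: [[[tx, ty, tz, wx, wy, wz, fingers], ...]]. A call has 1 to 8 rows; each row is the pose to reach, as a shift and turn from the pose commanded when the call began, along the tool's axes at that moment; what a row does not reach only later rows make up. A row lasts 1/12 s, in which the tool goes at most 41.7 mm and 7.16 degrees, less where a joint would pass 70% of its speed; a pose out of reach is approached as far as the arm can. A call with a gripper value outside its range is refused whole. The fingers move at their own pace and stop on an object; the grip force is fixed at half the most. Time passes only in rows, so rows that repeat a pose let the fingers close. It gives the time, the measured TCP pose, the force and the opening at its end, in the units of the state.
- env.get_obs(): the state, without advancing time (a new reading comes with each control period).
- env.get_image(name): name is "side" or "top" or "wrist"; returns a dict with "frame" (420x560x3 uint8, red, green, blue), "K" (3x3 intrinsics, pixels), "k1" (the pictures are not rectified: a ray, as slopes to the right and down, at radius r is drawn at 1 + k1 r^2 times it, then the intrinsics apply), "view" (4x4, takes a point from world to camera coordinates); the wrist camera has in their place "tool_from_camera" (4x4, takes a point from camera to tool coordinates, whose origin is the TCP and whose axes are the flange's). Camera axes: x right, y up, looking along -z (the intrinsics and any distortion apply to the point x, -y, -z); pixel columns grow to the right and rows downward; lengths in m; the calibration is good to about 2 mm. A picture is of the moment at which its call begins: read the wrist's pose just before it. There is no depth.
- env.close_job(): hands the job in, once; it reports no verdict.
Trained networks look in a picture, given as the dict that the camera call returned (one of the last four; its "shot" number tells which), for a name from the list of things; names that differ only in an ending like _2 or _b are one class to them, and where a whole thing is asked for, a point or a joint stands for the part that bears it (a point fixed in the world has none). Each returns a list of dicts, best first, with "confidence" (0 to 1); they miss things now and then, are a little off and sometimes report something else, mostly with a low value. They report only what shows in the picture. A call takes as long as a camera call. They do not tell look-alikes from the thing itself.
- env.look_for(thing, picture): "uv" ([column, row] in pixels, amid what is visible of it).
The state is a dict: "time": time; "joints": joint angles; "joint_vel": joint speeds; "effort": joint torques, N m; "tool_pos": TCP position; "tcp_rot": TCP orientation; "ft_force": force on the tool from outside, world axes, zero at the start; "ft_torque": the same for the moment, N m; "gripper_width": opening from 0.0 (shut) to 1.0 (fully open).
Only numpy, scipy, OpenCV 4.12 (cv2) and the standard library are available. Lean on these libraries where they do the work, as an engineer would, in place of code of your own. Each camera call takes 0.05 s, during which the arm holds its last target.

## Task

Weigh the smaller, shorter of the two round lidded pots on the beam balance: set it gently, upright, in the middle of the hanging pan and let go, then slide the poise along the beam until the beam swings free and rests level, and leave it so. Push the poise from its side with light finger pressure; never pinch it, bear down on the balance or force anything against a stop, and leave the other pot, the drill block and the plaster cast where they are.

Things in the scene. Friction and masses are not known exactly. Their poses are not given: they have to be found in the camera images.
- balance: Beam balance, fixed to the worktop: grey foot 100 x 110 mm, column, steel beam. Origin on the worktop below the pivot; +y points along the beam to the poise (graduated) end, -y to the pan end, z up. Any finger force on it over 15 N is too much. With the pan empty it is tared to level with the poise at the pivot. Pan arm 130 mm, poise 150 g, pot to weigh 97 to 167 g (not known).
- pivot (a point): Pivot of the beam, 105 mm above the worktop (column 36 mm wide, cheeks up to 10 mm above the pivot). The beam is a bar 12 mm wide, 10 mm high, centred on the pivot. A fork at its pan end (cross bar 45 mm from the pivot, tines 6 mm thick, 56 mm either side of the beam line) carries the pan.
- pointer (a point): Tip of the beam's pointer, 182 mm from the pivot at the poise end. At level it points at the dark line on a thin fixed post 191 mm from the pivot, post top 113 mm above the worktop. A finger pushing the poise also tips the beam, so the tilt tells the balance only when nothing touches it; it settles in about 1 s.
- beam (a joint): Tilt of the beam in rad: 0 level, positive = poise end down and pan up, negative = pan down. Stops at -0.10 and +0.10, where it rests when far out of balance (about 20 mm of poise travel or more). Near balance it tilts about 5 mrad per mm of poise error, more positive as the poise goes outward.
- poise (a joint): Slide of the poise along the beam in m: 0 = innermost (poise centre 25 mm from the pivot), grows outward to 0.13 (155 mm from the pivot, end stop). Dry friction about 1.5 N: it stays where it is left.
- poise_stem (a point): Poise: a brass block 30 x 22 x 26 mm round the beam with an upright round stem, 22 mm diameter, by which it is pushed. The point lies on the stem's axis, 46 mm above the beam's centre line: 16 mm below the stem's flat top, 33 mm above the block's top, 41 mm above the beam's top face. y axis outward along the beam.
- pan_floor (a point): Centre of the floor of a shallow round pan, 85 mm across inside, rim 6 mm above the floor, hung 55 mm below two pins in the fork so it stays level; open from above. Wires and tines stand 49 and 56 mm from the centre along its x axis, so put fingers along the beam (its y axis). Empty, it rides high; under the pot it sinks about 26 mm to the beam's stop. The pot pressing on it over 20 N is too much.
- gel_center (a point): The pot to weigh: the smaller and shorter round pot with a screw lid, 53 mm diameter, 42 mm high, standing upright. The point is its centre, 21 mm above its underside; z up along its axis.
- gel_pot: The same small pot; origin at the centre of its underside.
- powder_pot: The other pot, to be left alone: larger and taller, 61 mm diameter, 55 mm high. Origin at the centre of its underside. It may stand on either side.
- bur_block: Bystander: white block 28 x 70 mm with rows of drills, 49 mm high in all; origin at the centre of its underside.
- cast: Bystander: white plaster dental cast 52 x 67 x 30 mm; origin at the centre of its underside.
Mind the look-alikes: they are no part of the job. Leave any green look-alike of the gel_pot alone.

How it is judged:
On the way, in this order (a step that is already met when the one before it is completed fails the run):
1. the small pot stands in the pan, let go (horizontal distance between gel_center and pan_floor below 0.018 m and z of gel_center in the frame of pan_floor between 0.015 and 0.027 m and angle between gel_center's own z axis and vertical below 0.3 rad and contact force between the fingers and gel_pot below 0.05 N), for 0.3 s.
2. the poise has been slid until the beam swings free and level with the pot in the pan (all of step 1 and contact force between the fingers and balance below 0.05 N and value of joint beam between -0.025 and 0.025 rad and velocity of joint beam between -0.03 and 0.03 rad/s), for 0.5 s.
At the end, for the whole second after the job is handed in: The small pot stands upright in the pan (centre within 18 mm of the pan's centre, resting on its floor), the beam is at rest level within 0.025 rad, and nothing touches the pot or the balance (all of step 2).
It fails at once if the robot loads the balance with more than 15 N (pinching the poise, bearing down, forcing a stop) (contact force between any of the fingers, the arm and balance above 15 N).
It fails at once if the pot is pressed or dropped into the pan with more than 20 N (contact force between gel_pot and balance above 20 N).
It fails at once if a bystander is moved by more than 20 mm (distance of any of powder_pot, bur_block, cast from where it was at the start of the episode above 0.02 m).
It also fails if it takes over 72 s, if anything falls off the work surface, if the arm or the gripper's body presses on something with over 40 N, if the wrist force passes 120 N, or if a joint passes its speed limit or range.

## Working session

There is one attempt and no reset: what is moved stays moved. The work goes in short steps, Python scripts to look and compute and a shell command to move; the robot and the scene stay as the last step left them, time stands still between calls to the robot, and variables do not carry over. Pictures are saved under pics/ and viewed, and the job is handed in when it is done.

```bash
ls; mkdir -p pics; python3 - <<'E'
from rig import env
import cv2
o=env.get_obs(); print(o)
for n in ("side","top","wrist"):
    p=env.get_image(n); cv2.imwrite(f"pics/a_{n}.png",p["frame"][:,:,::-1])
    print(n,p["K"],p["k1"],p.get("view"),p.get("tool_from_camera"))
    for t in ("gel_pot","powder_pot","balance","poise_stem","pan_floor","bur_block","cast","pointer"):
        try: print(t,[(d["uv"],round(d["confidence"],2)) for d in env.look_for(t,p)])
        except Exception as e: print(t,e)
E
```

```text
pics
{'time': 0.0, 'joints': array([ 1.34399216e+00,  2.41424401e-01,  3.72806422e-03,  1.33517271e+00,
       -4.14924591e-05,  1.57082006e+00]), 'joint_vel': array([-1.84951994e-03, -3.00337165e-05,  8.29788389e-04,  7.78111170e-04,
       -7.92482651e-04, -7.39067603e-04]), 'effort': array([ 6.35376691e-04, -3.72319186e+01,  2.52407295e+01,  1.68912602e-02,
        2.43385966e-04,  7.66938257e-06]), 'tool_pos': array([0.11233618, 0.48673571, 0.30300854]), 'tcp_rot': array([-9.66482207e-05,  1.13170885e-01,  9.93574998e-01, -1.03205019e-03]), 'ft_force': array([-0.21170844,  1.0412793 ,  0.57243132]), 'ft_torque': array([ 0.01330269, -0.01791621,  0.00915941]), 'gripper_width': 1.001198793023514}
side [[505.04485799   0.         279.02017664]
 [  0.         505.04485799 210.35151104]
 [  0.           0.           1.        ]] -0.1583112304855535 [[ 0.97600153 -0.21625514  0.02558764 -0.51059619]
 [ 0.06234786  0.39008589  0.91866519 -0.1026458 ]
 [-0.20864744 -0.8950233   0.39420747 -1.36263941]
 [ 0.          0.          0.          1.        ]] None
gel_pot [([269.5, 284.1], 0.73
[... 866 characters left out ...]
 0.63)]
poise_stem [([228.6, 167.3], 0.51)]
pan_floor [([310.9, 186.9], 0.83)]
bur_block [([291.2, 245.3], 0.78)]
cast [([149.7, 219.4], 0.78)]
pointer [([295.9, 173.0], 0.62)]
wrist [[373.63161836   0.         284.80848068]
 [  0.         373.63161836 206.16737053]
 [  0.           0.           1.        ]] 0.0027332672859095796 None [[-2.95053467e-04  9.57589588e-01  2.88135547e-01  7.19271889e-02]
 [ 9.99999750e-01  4.67650194e-04 -5.30179510e-04  5.32785965e-04]
 [-6.42441023e-04  2.88135319e-01 -9.57589487e-01 -6.95237377e-02]
 [ 0.00000000e+00  0.00000000e+00  0.00000000e+00  1.00000000e+00]]
gel_pot []
powder_pot []
balance []
poise_stem []
pan_floor []
bur_block []
cast []
pointer []
```

View pics/a_side.png

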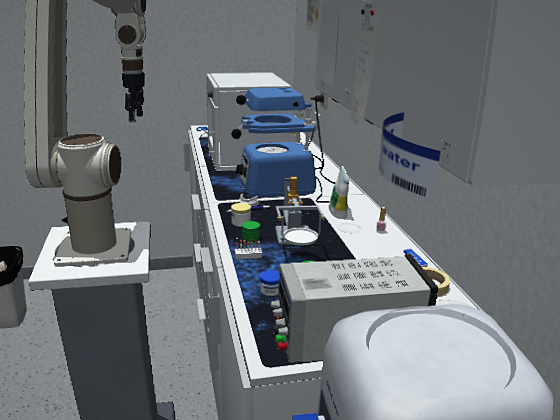

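View pics/a_top.png

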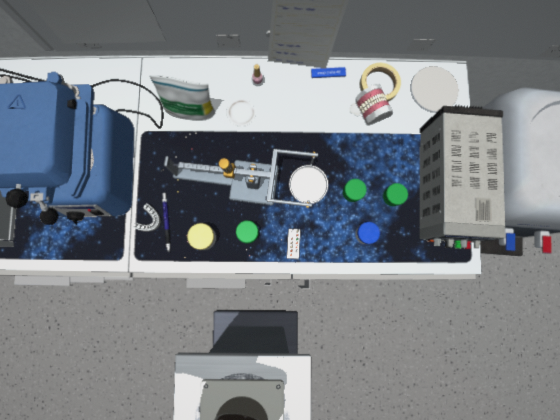

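```bash
python3 - <<'E'
import cv2
a=cv2.imread("pics/a_top.png")[120:290,120:430]; cv2.imwrite("pics/a_topz.png",cv2.resize(a,None,fx=2.5,fy=2.5,interpolation=cv2.INTER_CUBIC))
a=cv2.imread("pics/a_side.png")[150:330,190:400]; cv2.imwrite("pics/a_sidez.png",cv2.resize(a,None,fx=3.3,fy=3.3,interpolation=cv2.INTER_CUBIC))
E
```

```text
(no output)
```

View pics/a_topz.png

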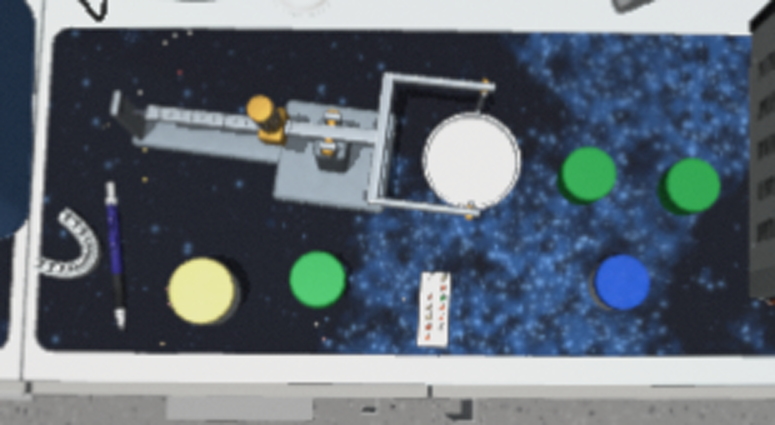

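View pics/a_sidez.png

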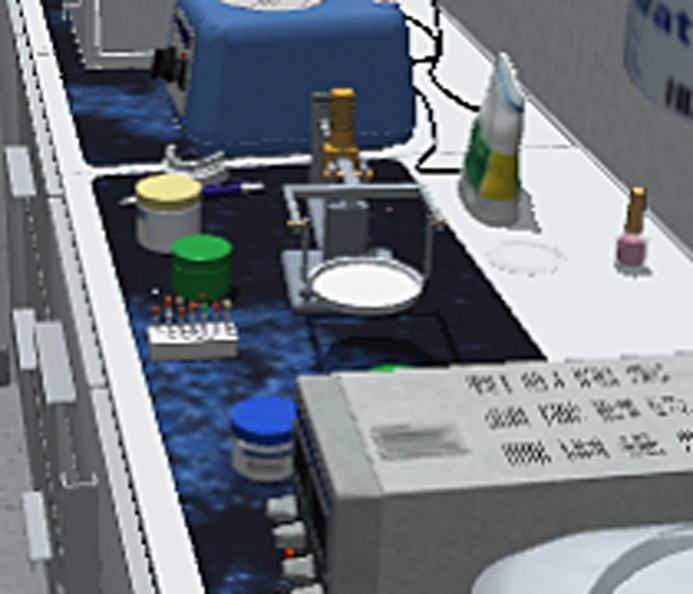

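The candidates for the small pot are the blue-lidded pot at top-view pixel (369,233), and the green-lidded ones at (355,190), (397,195) and (247,232). The yellow-lidded pot at (200,236) is the larger powder pot. I choose blue: it is the smaller of the two, and the green ones are look-alikes to leave alone. Next I measure it and the balance.

```bash
cat > h.py <<'E'
import numpy as np, cv2
from scipy.spatial.transform import Rotation as R
from rig import env
def pose(o):
    q=o["tcp_rot"]; return np.array(o["tool_pos"]),R.from_quat([q[1],q[2],q[3],q[0]]).as_matrix()
def shot(n):
    o=env.get_obs(); p=env.get_image(n)
    if n=="wrist":
        t,r=pose(o); T=np.eye(4);T[:3,:3]=r;T[:3,3]=t
        p["c2w"]=T@np.array(p["tool_from_camera"])
    else: p["c2w"]=np.linalg.inv(np.array(p["view"]))
    return p
def ray(p,uv):
    K=np.array(p["K"]); d=cv2.undistortPoints(np.array([[uv]],float),K,np.array([p["k1"],0,0,0.]))[0,0]
    return p["c2w"][:3,3],p["c2w"][:3,:3]@np.array([d[0],-d[1],-1.])
def onz(p,uv,z):
    c,d=ray(p,uv); return c+d*(z-c[2])/d[2]
def proj(p,X):
    w=np.linalg.inv(p["c2w"]); x=w[:3,:3]@np.array(X,float)+w[:3,3]
    return cv2.projectPoints(np.array([[x[0],-x[1],-x[2]]]),np.zeros(3),np.zeros(3),np.array(p["K"]),np.array([p["k1"],0,0,0.]))[0][0,0]
def tri(rs):
    A=0;b=0
    for c,d in rs:
        d=d/np.linalg.norm(d);M=np.eye(3)-np.outer(d,d);A=A+M;b=b+M@c
    return np.linalg.solve(A,b)
def save(p,name,box=None,f=1):
    a=p["frame"][:,:,::-1]
    if box: a=a[box[1]:box[3],box[0]:box[2]]
    cv2.imwrite("pics/"+name,cv2.resize(a,None,fx=f,fy=f,interpolation=cv2.INTER_CUBIC))
def togo(target,o=None):
    t,r=pose(o or env.get_obs()); return r.T@(np.array(target)-t)
E
python3 - <<'E'
from h import *
p=shot("top"); save(p,"b.png",(335,170,420,255),8)
s=shot("side")
f=p["frame"].astype(int)
m=((f[:,:,2]>f[:,:,0]+90)&(f[:,:,2]>140)).astype(np.uint8); m[:,:345]=0;m[:,395:]=0;m[:210]=0;m[255:]=0
n,l,st,c=cv2.connectedComponentsWithStats(m); i=1+np.argmax(st[1:,4]); print("lid",c[i],st[i], onz(p,c[i],0.042))
mm=(l==i)
e=st[i]; print("width mm",np.linalg.norm(onz(p,(e[0],c[i][1]),.042)-onz(p,(e[0]+e[2],c[i][1]),.042)), np.linalg.norm(onz(p,(c[i][0],e[1]),.042)-onz(p,(c[i][0],e[1]+e[3]),.042)))
for nm,uv,z in (("pan",(308.5,184),.063),("yellow",(200.5,236),.055),("green1",(247,232),.042),("bur",(293,244),.045),("stemtop",(224.3,163.5),.165),("forkL",(275,151),.109),("forkR",(269.5,201),.109)):
    print(nm,onz(p,uv,z))
print("pot side tri", tri([ray(p,c[i]),ray(s,(270,274))]))
E
```

```text
lid [368.76595745 232.32978723] [358 222  22  22 376] [ 0.43742953 -0.29308723  0.042     ]
width mm 0.05185154480752528 0.051435401999723206
pan [ 0.54636414 -0.15063896  0.063     ]
yellow [0.42473669 0.09560615 0.055     ]
green1 [ 0.43598529 -0.00955455  0.042     ]
bur [ 0.40894633 -0.11601733  0.045     ]
stemtop [0.56646975 0.03227567 0.165     ]
forkL [ 0.61061714 -0.07237262  0.109     ]
forkR [ 0.49823074 -0.0613041   0.109     ]
pot side tri [ 0.43643857 -0.29227584  0.04478763]
```

View pics/b.png

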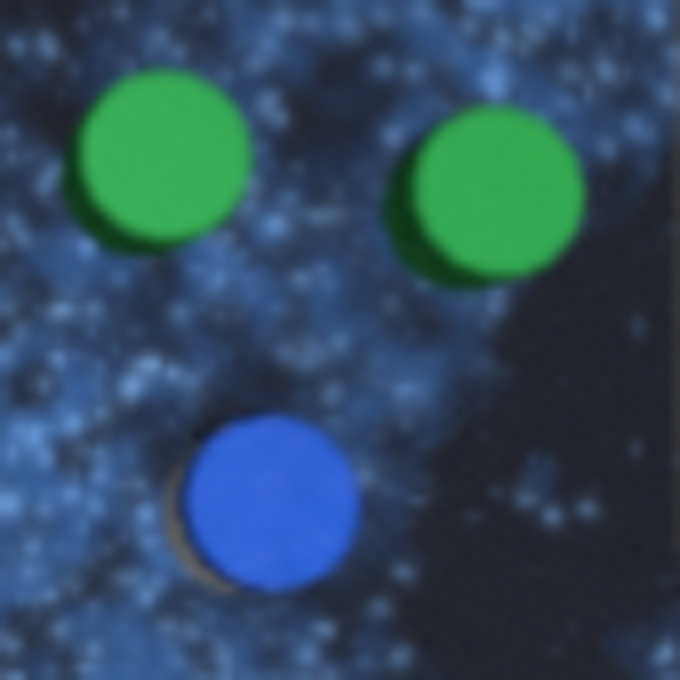

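The crop shows the blue lid, about 52 mm across, on a pale body, standing clear at (0.437, -0.293). The beam's +y runs about (0.098, 0.995) in world axes, and the pan is at about (0.546, -0.151). Now I work out the approach in tool axes.

```bash
python3 - <<'E'
from h import *
o=env.get_obs(); print(o["time"])
for t in ((.40,.1,.30),(.437,-.293,.22)): print(togo(t,o))
t,r=pose(o); print(r)
E
```

```text
1.45
[-0.36725651 -0.31259369  0.00390543]
[-0.49169561 -0.68719924  0.08392789]
[[-9.74380738e-01  2.24904820e-01 -5.78913210e-06]
 [ 2.24904820e-01  9.74380736e-01 -5.76898594e-05]
 [-7.33390865e-06 -5.75138914e-05 -9.99999998e-01]]
```

```bash
python3 -m handwheel '[[[-0.03,-0.026,0,0,0,-1,0.085],[-0.06,-0.05,0,0,0,-2,0.085],[-0.09,-0.077,0,0,0,-3,0.085],[-0.12,-0.103,0,0,0,-4,0.085],[-0.15,-0.128,0,0,0,-5,0.085],[-0.18,-0.153,0,0,0,-6,0.085],[-0.21,-0.18,0,0,0,-7,0.085],[-0.24,-0.205,0,0,0,-7.4,0.085]]]'; python3 - <<'E'
from h import *
o=env.get_obs(); print(o["joints"],o["time"]); print(togo((.437,-.293,.22),o)); print(pose(o)[1])
E
```

```text
time: 2.12
tool_pos: [0.3007, 0.2317, 0.3042]
tcp_rot: [0.0, 0.048, 0.999, 0.0]
ft_force: [-0.3, 0.7, -1.0]
gripper_width: 0.998
[ 6.56485003e-01  3.92567776e-04 -2.71694239e-01  1.29783511e+00
 -7.44177124e-05  7.52949894e-01] 2.1167
[-0.18610853 -0.50917374  0.0840716 ]
[[-9.95350612e-01  9.63151838e-02  7.38077009e-04]
 [ 9.63155480e-02  9.95350737e-01  4.74734615e-04]
 [-6.88921344e-04  5.43615681e-04 -9.99999615e-01]]
```

```bash
python3 -m handwheel '[[[-0.014,-0.038,0,0,0,0,0.085],[-0.028,-0.076,0,0,0,0,0.085],[-0.042,-0.114,0,0,0,0,0.085],[-0.056,-0.152,0,0,0,0,0.085],[-0.07,-0.19,0.01,0,0,0,0.085],[-0.084,-0.228,0.02,0,0,0,0.085],[-0.098,-0.266,0.03,0,0,0,0.085],[-0.112,-0.304,0.04,0,0,0,0.085]]]'; python3 -m handwheel '[[[-0.014,-0.038,0.01,0,0,0,0.085],[-0.028,-0.076,0.02,0,0,0,0.085],[-0.042,-0.114,0.03,0,0,0,0.085],[-0.056,-0.152,0.04,0,0,0,0.085],[-0.07,-0.18,0.044,0,0,0,0.085],[-0.074,-0.205,0.044,0,0,0,0.085],[-0.074,-0.205,0.044,0,0,0,0.085]]]'; python3 - <<'E'
from h import *
p=shot("wrist"); save(p,"c.png")
o=env.get_obs(); print(o["joints"],o["time"])
f=p["frame"].astype(int)
m=((f[:,:,2]>f[:,:,0]+90)&(f[:,:,2]>140)).astype(np.uint8)
n,l,st,c=cv2.connectedComponentsWithStats(m); i=1+np.argmax(st[1:,4]); print(c[i],st[i],onz(p,c[i],.042))
x=onz(p,c[i],.042); print(togo((x[0],x[1],.085),o))
E
```

```text
time: 2.78
tool_pos: [0.3821, -0.082, 0.264]
tcp_rot: [0.001, 0.049, 0.999, -0.0]
ft_force: [0.5, 0.6, 0.3]
gripper_width: 0.995
time: 3.37
tool_pos: [0.4361, -0.2956, 0.2192]
tcp_rot: [0.0, 0.051, 0.999, -0.001]
ft_force: [0.3, 0.1, 0.3]
gripper_width: 0.996
[-5.92510933e-01  3.41695393e-01 -8.27415922e-02  1.14660577e+00
 -1.79345387e-04 -4.91258429e-01] 3.4167
[292.34594595 201.38209459] [ 258  172   67   64 2960] [ 0.43573069 -0.29019698  0.042     ]
[0.00018123 0.00312179 0.13428984]
```

View pics/c.png

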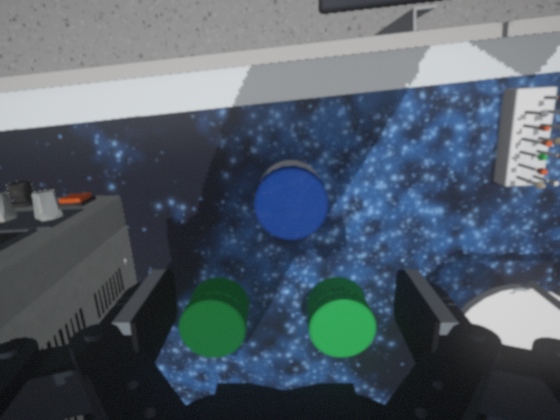

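The blue lid is centred at (292,201) in the wrist view. The two green pots lie below it, clear of the jaws. Descending.

```bash
python3 -m handwheel '[[[0,0.003,0.03,0,0,0,0.085],[0,0.003,0.06,0,0,0,0.085],[0,0.003,0.09,0,0,0,0.085],[0,0.003,0.115,0,0,0,0.085],[0,0.003,0.13,0,0,0,0.085],[0,0.003,0.137,0,0,0,0.085],[0,0.003,0.137,0,0,0,0.085]]]'; python3 -m handwheel '[[[0,0,0,0,0,0,0.045],[0,0,0,0,0,0,0.045],[0,0,0,0,0,0,0.045],[0,0,0,0,0,0,0.045],[0,0,0,0,0,0,0.045],[0,0,0,0,0,0,0.045]]]'; python3 - <<'E'
from h import *
p=shot("wrist"); save(p,"d.png"); print(env.get_obs()["gripper_width"]*85.4)
E
```

```text
time: 4.0
tool_pos: [0.4349, -0.2866, 0.0816]
tcp_rot: [-0.002, 0.048, 0.999, 0.001]
ft_force: [-0.4, -0.8, 0.1]
gripper_width: 0.998
time: 4.5
tool_pos: [0.4371, -0.2889, 0.0851]
tcp_rot: [0.002, 0.049, 0.999, -0.001]
ft_force: [-1.3, -0.5, 5.8]
gripper_width: 0.579
49.37433360858874
```

View pics/d.png

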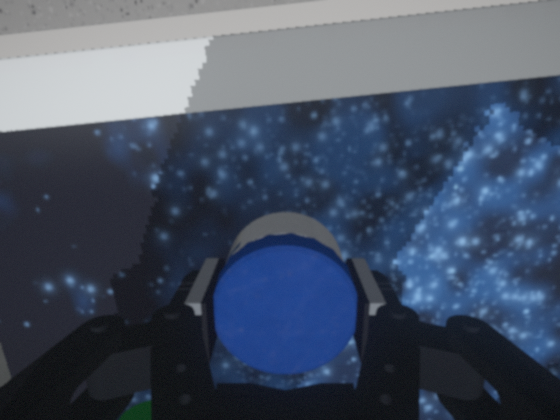

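The grip closed on the pot at about 49 mm, with the lid centred between the pads. Lifting.

```bash
python3 -m handwheel '[[[0,0,-0.01,0,0,0,0.045],[0,0,-0.03,0,0,0,0.045],[0,0,-0.06,0,0,0,0.045],[0,0,-0.09,0,0,0,0.045],[0,0,-0.12,0,0,0,0.045],[0,0,-0.14,0,0,0,0.045],[0,0,-0.14,0,0,0,0.045]]]'; python3 - <<'E'
from h import *
p=shot("wrist"); save(p,"e.png"); o=env.get_obs();print(o["gripper_width"]*85.4,o["ft_force"],o["tool_pos"])
p=shot("top"); save(p,"e2.png",(120,120,430,290),2.5)
print(onz(p,(308.5,184),.063),[ (d["uv"],d["confidence"]) for d in env.look_for("pan_floor",p)])
print(togo((.546,-.1515,.22)))
E
```

```text
time: 5.13
tool_pos: [0.4381, -0.2894, 0.229]
tcp_rot: [0.005, 0.049, 0.999, -0.003]
ft_force: [0.9, -1.8, -0.8]
gripper_width: 0.577
49.304599520332935 [ 0.32912083 -0.24352723 -1.94994664] [ 0.43718861 -0.28885821  0.22627494]
[ 0.54636414 -0.15063896  0.063     ] [([309.1, 185.7], 0.92)]
[-0.09675876  0.14634395  0.00257783]
```

View pics/e.png

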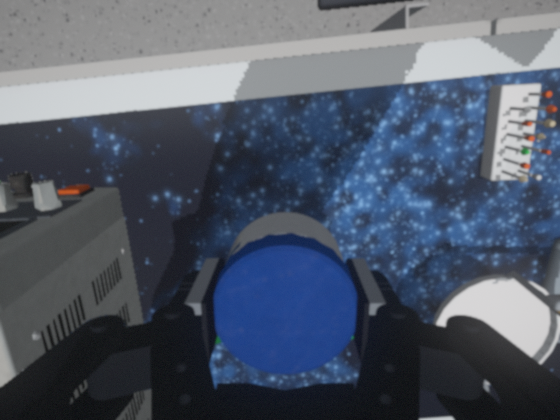

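View pics/e2.png

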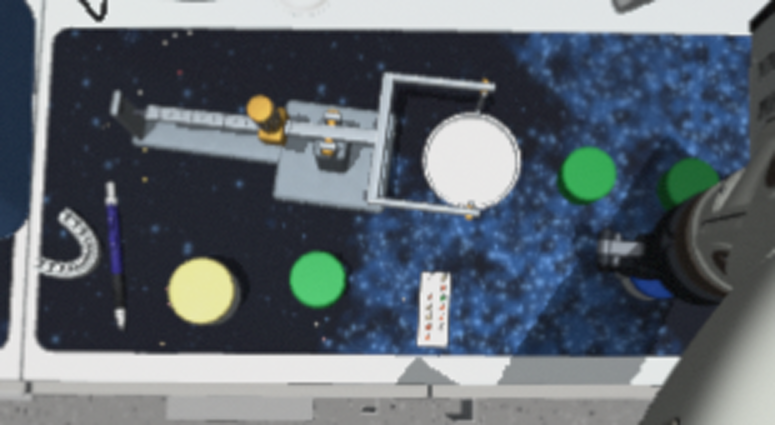

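The pot is held and lifted, and everything else is unmoved. Moving above the pan.

```bash
python3 -m handwheel '[[[-0.015,0.022,0,0,0,0,0.045],[-0.035,0.052,0,0,0,0,0.045],[-0.055,0.082,0,0,0,0,0.045],[-0.075,0.112,0,0,0,0,0.045],[-0.09,0.135,0,0,0,0,0.045],[-0.097,0.1465,0,0,0,0,0.045],[-0.097,0.1465,0,0,0,0,0.045],[-0.097,0.1465,0,0,0,0,0.045]]]'; python3 - <<'E'
from h import *
for k in range(2):
    o=env.get_obs();p=shot("wrist");print(o["gripper_width"]*85.4,o["ft_force"],o["tool_pos"],togo((.546,-.1515,.15)))
save(p,"f.png")
p=shot("side"); save(p,"f2.png",(220,150,380,290),5)
E
```

```text
time: 5.95
tool_pos: [0.5459, -0.1511, 0.2211]
tcp_rot: [-0.002, 0.048, 0.999, 0.0]
ft_force: [0.0, -1.0, -1.1]
gripper_width: 0.577
49.25225895204862 [ 0.01379777 -1.01882132 -1.12748166] [ 0.54592173 -0.15110458  0.22106438] [-0.00062083  0.00041069  0.07142598]
49.27092687678256 [ 0.76552675 -0.37522947 -1.02638755] [ 0.5455974  -0.15186647  0.22142778] [-0.00057059  0.00091807  0.07184074]
```

View pics/f.png

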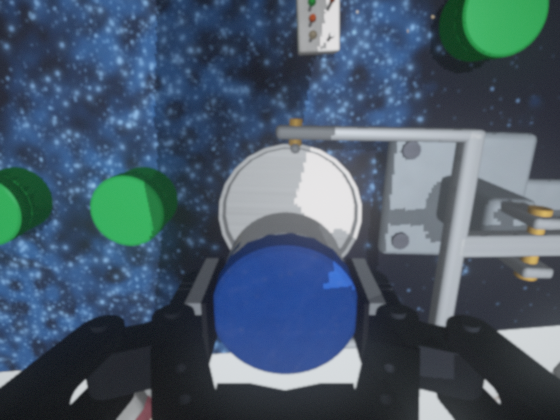

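View pics/f2.png

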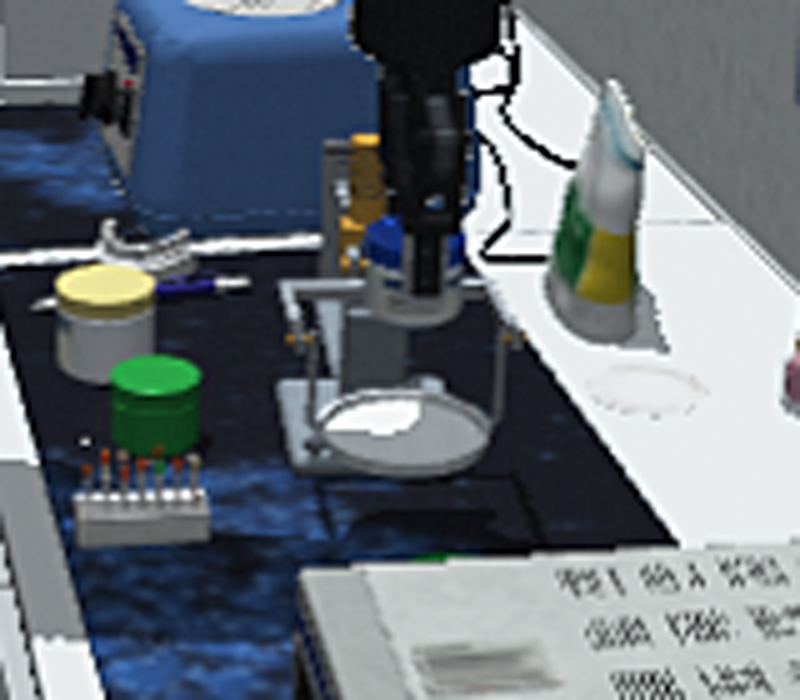

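```bash
python3 - <<'E'
from h import *
p=shot("wrist"); s=shot("side")
for z in (.056,.069,.08):
    a,b,t=[onz(p,u,z) for u in ((219,210),(362,210),(291,145))]
    print(z,np.linalg.norm(a-b),(a+b)/2,t)
print("side pan centre rim", [onz(s,(220+402/5,150+435/5),z) for z in (.056,.063,.069)])
pt=env.look_for("poise_stem",s); print([(d["uv"],round(d["confidence"],2)) for d in pt])
E
```

```text
0.056 0.0945026882629669 [ 0.54740418 -0.14863769  0.056     ] [ 0.5048864 -0.1442575  0.056    ]
0.069 0.08929440131889683 [ 0.54337344 -0.14844559  0.069     ] [ 0.50319892 -0.14430681  0.069     ]
0.08 0.08488738928929909 [ 0.53996281 -0.14828305  0.08      ] [ 0.50177106 -0.14434853  0.08      ]
side pan centre rim [array([ 0.54918966, -0.13690872,  0.056     ]), array([ 0.54527936, -0.15062343,  0.063     ]), array([ 0.54192767, -0.1623789 ,  0.069     ])]
[([291.3, 185.7], 0.72)]
```

The pan centre measures about (0.547, -0.150), which agrees with the hold point within 2 mm. Descending, slowly at the end.

```bash
python3 -m handwheel '[[[0,0.001,0.02,0,0,0,0.045],[0,0.001,0.04,0,0,0,0.045],[0,0.001,0.055,0,0,0,0.045],[0,0.001,0.065,0,0,0,0.045],[0,0.001,0.069,0,0,0,0.045],[0,0.001,0.072,0,0,0,0.045],[0,0.001,0.075,0,0,0,0.045],[0,0.001,0.077,0,0,0,0.045]]]'; python3 - <<'E'
from h import *
p=shot("wrist");save(p,"g.png")
p=shot("side"); save(p,"g2.png",(220,150,380,290),5)
E
```

```text
time: 6.92
tool_pos: [0.5474, -0.151, 0.1466]
tcp_rot: [0.001, 0.049, 0.999, -0.0]
ft_force: [-0.2, -0.6, -0.7]
gripper_width: 0.578
```

View pics/g2.png

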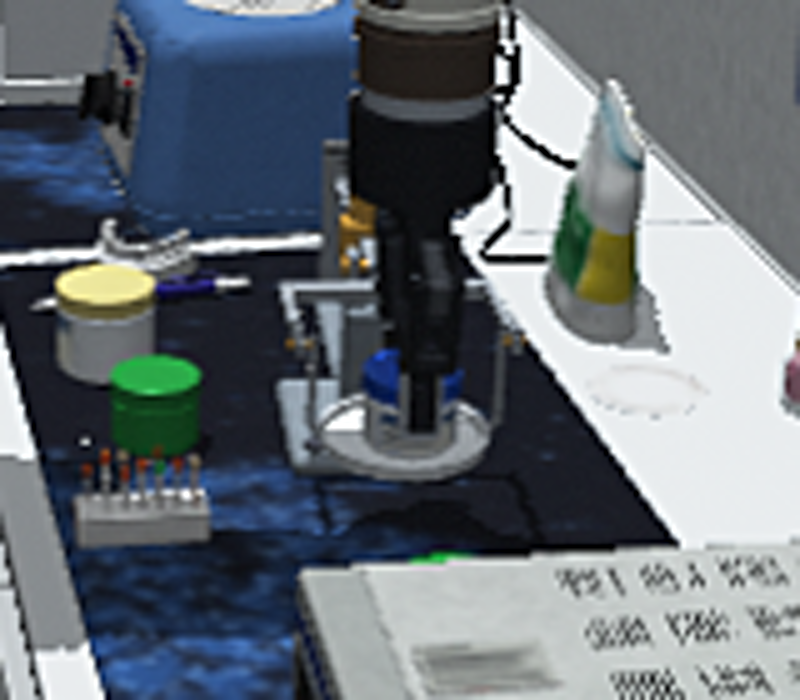

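View pics/g.png

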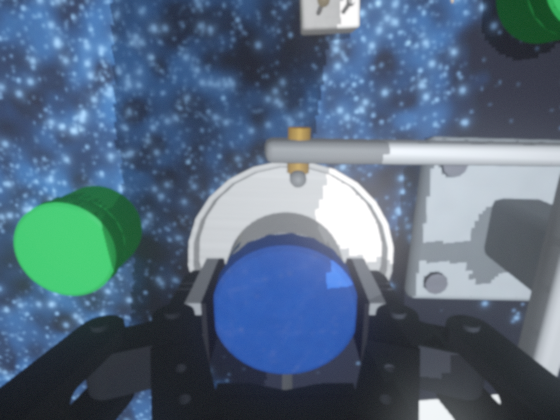

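The pot is over the pan floor, just about touching, with the fingers clear of wires and tines. I follow the pan down gently, staying short of the lower stop.

```bash
python3 -m handwheel '[[[0,0,0.002,0,0,0,0.045],[0,0,0.005,0,0,0,0.045],[0,0,0.008,0,0,0,0.045],[0,0,0.011,0,0,0,0.045],[0,0,0.014,0,0,0,0.045],[0,0,0.017,0,0,0,0.045],[0,0,0.019,0,0,0,0.045],[0,0,0.019,0,0,0,0.045]]]'; python3 - <<'E'
from h import *
print(env.get_obs()["ft_force"])
p=shot("side"); save(p,"i2.png",(220,150,380,290),5)
E
```

```text
time: 7.68
tool_pos: [0.5466, -0.1506, 0.1263]
tcp_rot: [-0.0, 0.049, 0.999, 0.0]
ft_force: [1.1, -0.3, -1.5]
gripper_width: 0.579
[ 1.09306852 -0.29796711 -1.50859486]
```

View pics/i2.png

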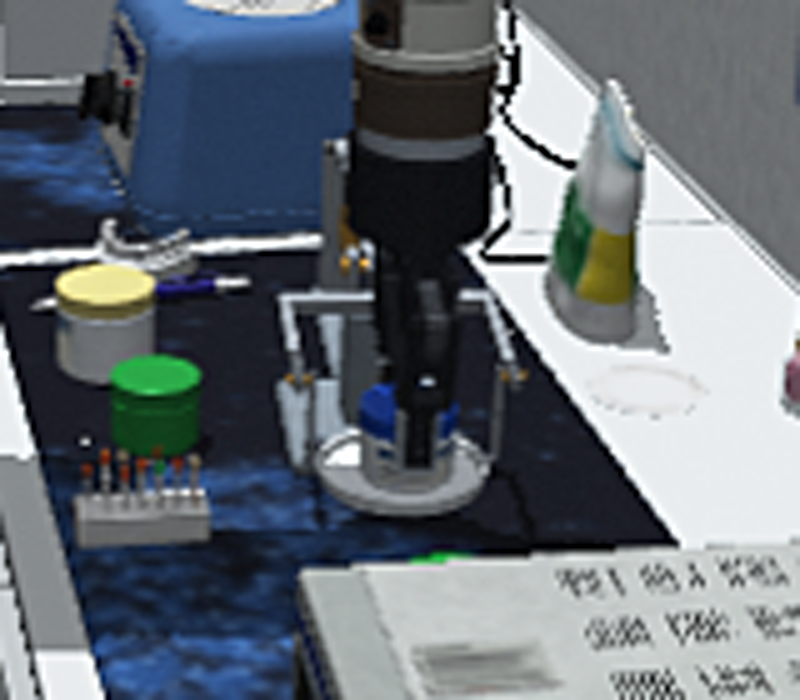

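The pan followed the pot down about 20 mm, with no load felt. Two millimetres more, then release.

```bash
python3 -m handwheel '[[[0,0,0.001,0,0,0,0.045],[0,0,0.002,0,0,0,0.045],[0,0,0.002,0,0,0,0.045],[0,0,0.002,0,0,0,0.055],[0,0,0.002,0,0,0,0.062],[0,0,0.002,0,0,0,0.066],[0,0,0.002,0,0,0,0.066],[0,0,0.002,0,0,0,0.066]]]'; python3 - <<'E'
from h import *
o=env.get_obs();print(o["ft_force"],o["gripper_width"]*85.4)
p=shot("side"); save(p,"j2.png",(220,150,380,290),5)
p=shot("wrist"); save(p,"j.png")
E
```

```text
time: 8.4
tool_pos: [0.547, -0.1508, 0.1252]
tcp_rot: [0.0, 0.049, 0.999, -0.0]
ft_force: [0.1, -0.6, 0.1]
gripper_width: 0.772
[ 0.08419332 -0.56433713  0.07454056] 65.96114847733048
```

View pics/j2.png

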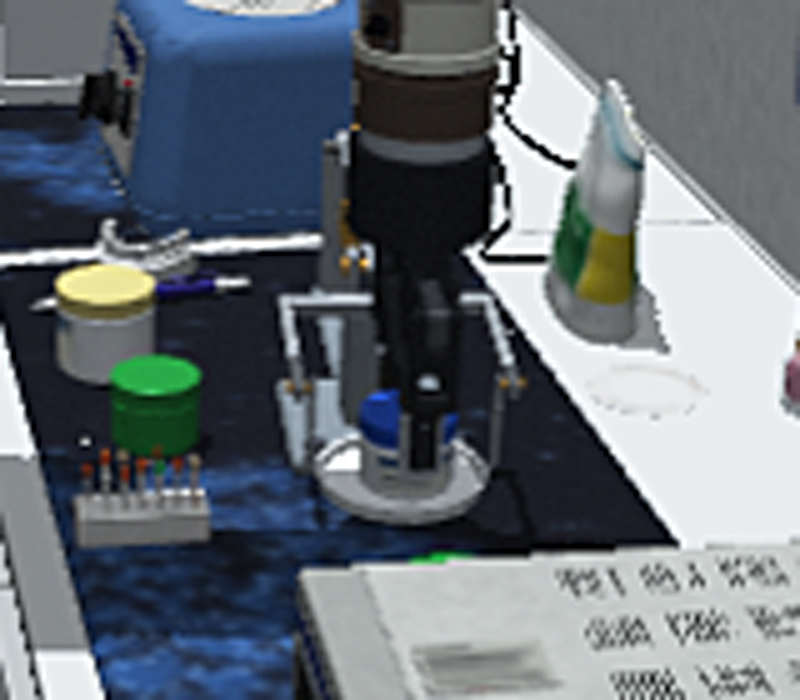

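View pics/j.png

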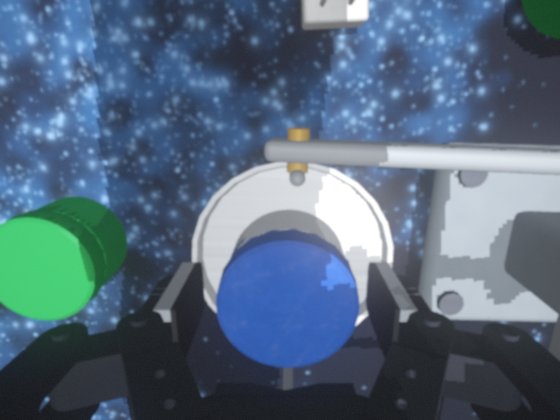

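The pot is released, upright and well centred, with both pads clear of the lid. Raising straight up, then looking for the poise.

```bash
python3 -m handwheel '[[[0,0,-0.01,0,0,0,0.066],[0,0,-0.03,0,0,0,0.066],[0,0,-0.06,0,0,0,0.066],[0,0,-0.09,0,0,0,0.066],[0,0,-0.12,0,0,0,0.066],[0,0,-0.14,0,0,0,0.066],[0,0,-0.15,0,0,0,0.066],[0,0,-0.15,0,0,0,0.066]]]'; python3 - <<'E'
from h import *
p=shot("wrist"); save(p,"k.png")
p=shot("side"); save(p,"k2.png",(220,150,380,290),5)
p=shot("top"); save(p,"k3.png",(120,120,430,290),2.5)
E
```

```text
time: 9.17
tool_pos: [0.5481, -0.151, 0.2784]
tcp_rot: [0.003, 0.049, 0.999, -0.001]
ft_force: [0.1, -0.9, -0.1]
gripper_width: 0.774
```

View pics/k.png

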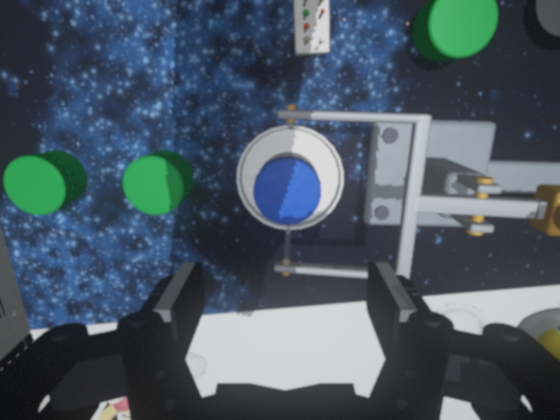

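View pics/k2.png

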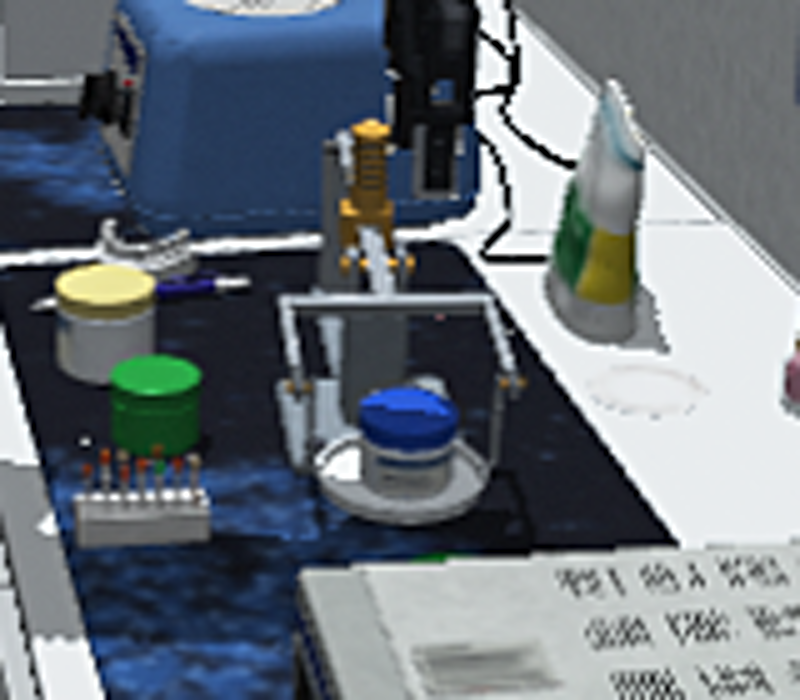

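View pics/k3.png

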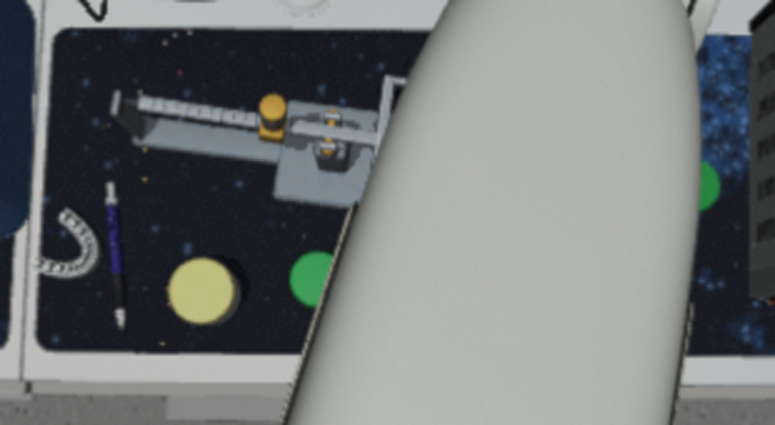

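The pot stands in the pan, centred, and the pan is at its lower stop. The poise stem top is at top-view pixel (229,161). Locating the poise.

```bash
cat >> h.py <<'E'
P=np.array([.559,-.0215,.105]); B=np.array([.0963,.9953,0])
def beampt(s,h,th):  # th beam tilt (+ = poise down)
    return P+B*(s*np.cos(th)+h*np.sin(th))+np.array([0,0,1])*(-s*np.sin(th)+h*np.cos(th))
E
python3 - <<'E'
from h import *
t=shot("top"); s=shot("side")
x=onz(t,(229.2,160.8),.171); print("stem top",x,(x-P)@B, np.cross(B,x-P)[2])
print([(d["uv"],round(d["confidence"],2)) for d in env.look_for("poise_stem",t)],[(d["uv"],round(d["confidence"],2)) for d in env.look_for("pointer",t)])
for sl in (40,45,50,55): print(sl,"top",proj(t,beampt(sl/1e3,.062,-.1)),"side",proj(s,beampt(sl/1e3,.062,-.1)))
print("side meas", 220+371/5,150+124/5)
for th in (-.1,0,.1): print("pointer",th,proj(t,beampt(.182,0,th)),proj(s,beampt(.182,0,th)))
print("post",proj(t,P+B*.191+[0,0,.008]),proj(s,P+B*.191+[0,0,.008]))
f=beampt(.05,0,-.1); f[2]=.24; print(f,togo(f))
E
```

```text
stem top [0.57068337 0.021668   0.171     ] 0.04409021625931791 -0.0074713824949127405
[([229.7, 166.7], 0.67)] []
40 top [233.86009847 164.89442345] side [293.17693157 177.07041243]
45 top [231.42061022 164.5836963 ] side [292.92486834 176.31701714]
50 top [228.97894759 164.2728872 ] side [292.67433412 175.56825097]
55 top [226.53514524 163.96200131] side [292.4253156  174.82407311]
side meas 294.2 174.8
pointer -0.1 [168.50676199 163.48605013] [285.68916489 175.66047042]
pointer 0 [170.16198732 165.52224009] [285.47372849 181.03142824]
pointer 0.1 [172.54465785 167.55916124] [285.3366488  186.55403539]
post [165.23158193 164.20781614] [285.17092502 177.66792548]
[0.56379095 0.02801638 0.24      ] [-0.00020552  0.17943237  0.03334043]
```

```bash
python3 -m handwheel '[[[0,0.025,0,0,0,0,0.066],[0,0.06,0,0,0,0,0.066],[0,0.095,0,0,0,0,0.066],[0,0.13,0,0,0,0,0.066],[0,0.16,0,0,0,0,0.066],[0,0.17,0,0,0,0,0.066],[0,0.17,0,0,0,0,0.066],[0,0.17,0,0,0,0,0.066]]]'; python3 - <<'E'
from h import *
p=shot("wrist"); save(p,"l.png",None,1.4); o=env.get_obs(); print(o["tool_pos"])
print([(d["uv"],round(d["confidence"],2)) for d in env.look_for("poise_stem",p)],[(d["uv"],round(d["confidence"],2)) for d in env.look_for("pointer",p)])
for s in (40,45,50): print(proj(p,beampt(s/1e3,.062,-.1)),proj(p,beampt(s/1e3,.0,-.1)))
print("post",proj(p,P+B*.191+[0,0,.008]),"ptr",[proj(p,beampt(.182,0,th)) for th in (-.1,0,.1)])
print("pivot",proj(p,P))
E
```

```text
time: 10.18
tool_pos: [0.5632, 0.0185, 0.2743]
tcp_rot: [-0.001, 0.048, 0.999, -0.0]
ft_force: [0.4, 0.0, -0.3]
gripper_width: 0.772
[0.56320102 0.0176713  0.27438891]
[([299.9, 232.3], 0.73)] [([166.6, 210.9], 0.91)]
[270.93441196 243.7116329 ] [283.75482497 207.7293503 ]
[280.89401951 244.09494393] [291.33768163 207.94954774]
[290.90534463 244.48039466] [298.95046453 208.17061782]
post [517.82526892 209.49627336] ptr [array([511.60004145, 214.34727658]), array([497.11886905, 205.950632  ]), array([481.97798335, 198.65239839])]
pivot [224.14259803 205.9984047 ]
```

View pics/l.png

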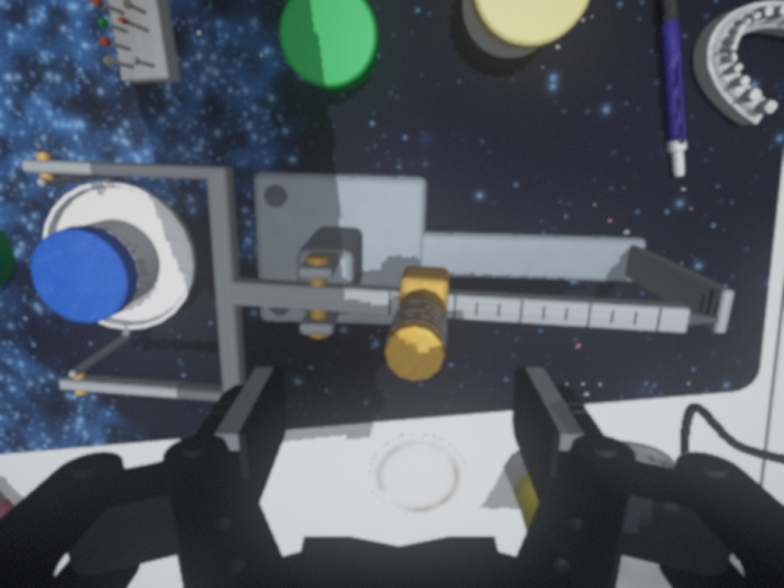

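```bash
sed -i 's/^P=.*/P=np.array([.563,-.0205,.105]); B=np.array([.114,.9935,0])/' h.py; python3 - <<'E'
from h import *
p=shot("wrist"); t=shot("top")
for s in (44,48,52): print(s,proj(p,beampt(s/1e3,.062,-.1)),proj(t,beampt(s/1e3,.062,-.1)))
print("post",proj(p,P+B*.191+[0,0,.008]),proj(t,P+B*.191+[0,0,.008]))
print("pivot",proj(p,P)); print("beam end",proj(p,beampt(.165,.005,-.1)))
print("tool yaw now",pose(env.get_obs())[1][:,1])
for s in (.046,.048): f=beampt(s,.046,-.1); f[2]=.21; print(f,togo(f))
E
```

```text
44 [284.55192668 251.49260447] [231.50944751 162.42331812]
48 [292.48912777 251.91949677] [229.56267448 162.14064701]
52 [300.4575509  252.34818113] [227.61458754 161.8579145 ]
post [519.85161029 218.67710706] [165.1058984  160.94377173]
pivot [228.64552451 210.99005771]
beam end [488.75925357 225.03627001]
tool yaw now [ 9.97314342e-02  9.95014362e-01 -2.46540405e-04]
[0.56769428 0.0204102  0.21      ] [-0.00398166  0.00386932  0.06491319]
[0.56792114 0.02238727 0.21      ] [-0.00401021  0.00585916  0.0649127 ]
```

The measured poise is at about 49 mm from the pivot. The balance model now fits the wrist and top views within about 3 px. I straddle the stem with a loose 50 mm gap and then check.

```bash
python3 -m handwheel '[[[-0.0055,0.0066,0,0,0,0.8,0.05],[-0.0055,0.0066,0,0,0,0.8,0.05],[-0.0055,0.0066,0.015,0,0,0.8,0.05],[-0.0055,0.0066,0.03,0,0,0.8,0.05],[-0.0055,0.0066,0.045,0,0,0.8,0.05],[-0.0055,0.0066,0.058,0,0,0.8,0.05],[-0.0055,0.0066,0.065,0,0,0.8,0.05],[-0.0055,0.0066,0.065,0,0,0.8,0.05]]]'; python3 - <<'E'
from h import *
p=shot("wrist"); save(p,"m.png",None,1.4); o=env.get_obs(); print(o["tool_pos"],o["gripper_width"]*85.4,o["ft_force"])
p=shot("side"); save(p,"m2.png",(220,150,380,290),5)
E
```

```text
time: 11.1
tool_pos: [0.5686, 0.0244, 0.208]
tcp_rot: [-0.002, 0.056, 0.998, -0.0]
ft_force: [-0.8, 0.8, 0.1]
gripper_width: 0.588
[0.56922872 0.02441491 0.20929254] 49.94181011310541 [-0.69161387 -0.53504768  0.5939302 ]
```

View pics/m.png

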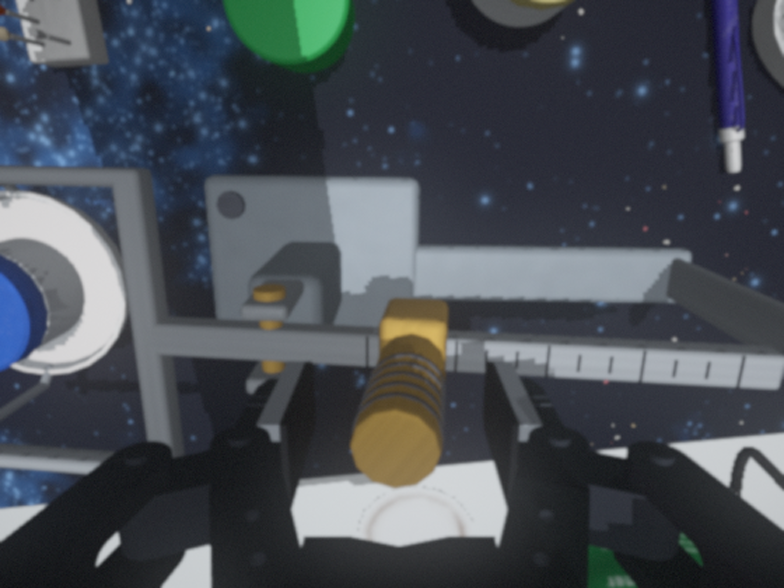

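View pics/m2.png

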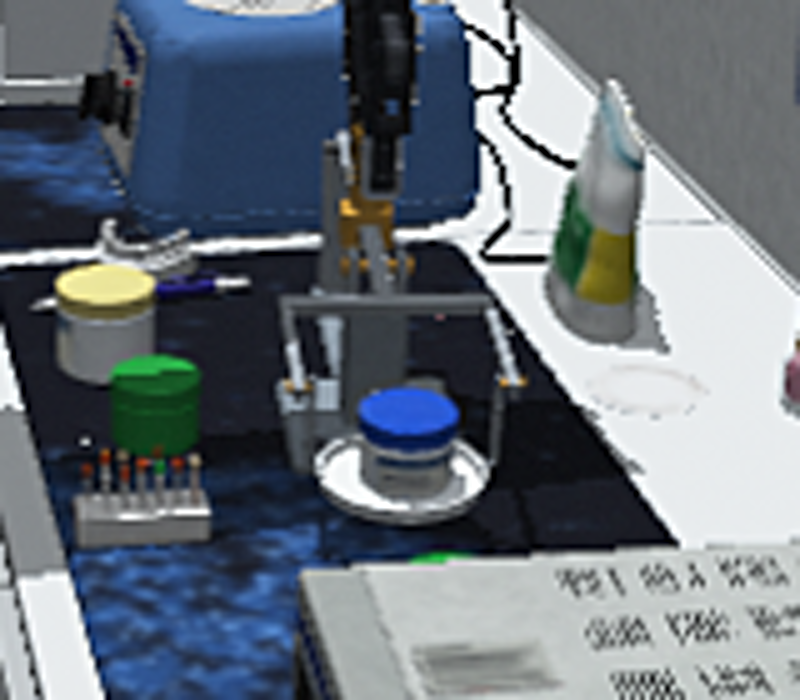

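```bash
python3 - <<'E'
from h import *
s=shot("side"); c,d=ray(s,(296.5,189)); 
y=.0244-.029; print(c+d*(y-c[1])/d[1])
print("block top",beampt(.049,.013,-.1),"stem pt",beampt(.049,.046,-.1))
E
```

```text
[ 0.56889088 -0.0046      0.14053973]
block top [0.56841014 0.0266489  0.12282689] stem pt [0.56803457 0.02337581 0.15566203]
```

The stem sits centred between the open fingers, with the tips at z about 0.14, above the block. Pushing outward gently with the inner finger.

```bash
python3 -m handwheel '[[[0,0.007,0,0,0,0,0.05],[0,0.011,0,0,0,0,0.05],[0,0.014,0,0,0,0,0.05],[0,0.017,0,0,0,0,0.05],[0,0.021,0,0,0,0,0.05],[0,0.025,0,0,0,0,0.05],[0,0.029,0,0,0,0,0.05],[0,0.033,0,0,0,0,0.05]]]'; python3 -m handwheel '[[[0,0.005,0,0,0,0,0.05],[0,0.01,0,0,0,0,0.05],[0,0.015,0,0,0,0,0.05],[0,0.02,0,0,0,0,0.05],[0,0.025,0,0,0,0,0.05],[0,0.03,0,0,0,0,0.05],[0,0.035,0,0,0,0,0.05],[0,0.041,0,0,0,0,0.05]]]';  python3 - <<'E'
from h import *
p=shot("wrist"); save(p,"n.png",None,1.4); o=env.get_obs(); print(o["tool_pos"],o["ft_force"])
E
```

```text
time: 11.92
tool_pos: [0.5733, 0.0576, 0.2099]
tcp_rot: [0.0, 0.056, 0.998, -0.0]
ft_force: [1.0, -2.1, 0.6]
gripper_width: 0.583
time: 12.58
tool_pos: [0.5777, 0.0984, 0.2099]
tcp_rot: [-0.0, 0.056, 0.998, -0.0]
ft_force: [-0.0, -1.6, -0.6]
gripper_width: 0.588
[0.57783864 0.09964517 0.20988189] [ 0.89987677 -0.63103089 -0.24317592]
```

View pics/n.png

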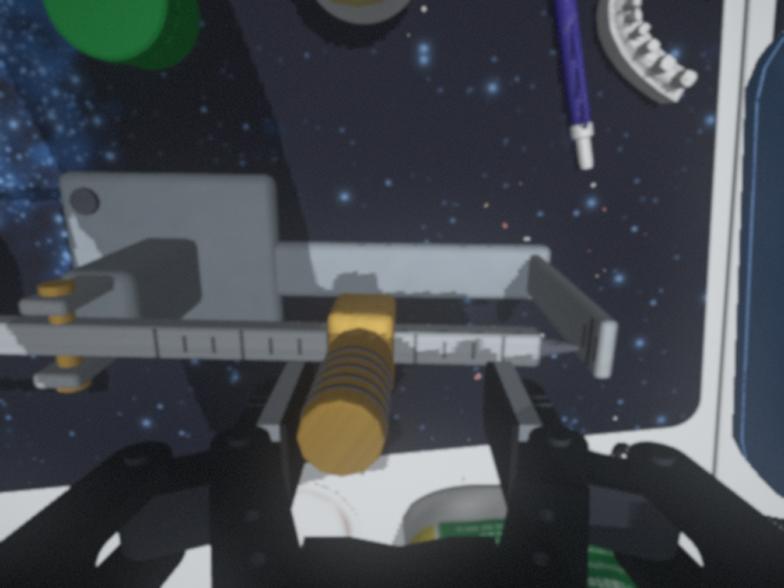

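The poise slid smoothly with about 2 N. The pointer is now close to the post. Backing off to the middle and letting it settle.

```bash
python3 -m handwheel '[[[0,-0.007,0,0,0,0,0.05],[0,-0.013,0,0,0,0,0.05],[0,-0.013,0,0,0,0,0.05],[0,-0.013,0,0,0,0,0.05],[0,-0.013,0,0,0,0,0.05],[0,-0.013,0,0,0,0,0.05],[0,-0.013,0,0,0,0,0.05],[0,-0.013,0,0,0,0,0.05]]]'; python3 -m handwheel '[[[0,0,0,0,0,0,0.05],[0,0,0,0,0,0,0.05],[0,0,0,0,0,0,0.05],[0,0,0,0,0,0,0.05],[0,0,0,0,0,0,0.05],[0,0,0,0,0,0,0.05]]]';  python3 - <<'E'
from h import *
p=shot("wrist"); save(p,"o.png",None,1.4); o=env.get_obs(); print(o["tool_pos"],o["ft_force"])
for th in (-.1,-.05,0,.05,.1): print(th,proj(p,beampt(.182,0,th))*1.4,proj(p,beampt(.105,.062,th))*1.4)
print("post top",proj(p,P+B*.191+[0,0,.008])*1.4)
p=shot("side"); save(p,"o2.png",(220,150,380,290),5)
E
```

```text
time: 13.3
tool_pos: [0.5763, 0.0852, 0.21]
tcp_rot: [0.0, 0.056, 0.998, 0.0]
ft_force: [0.2, 0.5, 0.8]
gripper_width: 0.587
time: 13.8
tool_pos: [0.5763, 0.0851, 0.2099]
tcp_rot: [-0.0, 0.056, 0.998, 0.0]
ft_force: [-0.5, -0.6, 0.1]
gripper_width: 0.585
[0.57633556 0.0851286  0.20997337] [ 0.00122302  0.60483854 -0.5818347 ]
-0.1 [626.88849626 358.90804848] [360.54601181 457.66831277]
-0.05 [617.77401129 347.84166239] [376.83705476 444.98364625]
0 [608.2128189  337.77543643] [390.87424729 432.8708906 ]
0.05 [598.28834078 328.60129002] [402.82758346 421.33644972]
0.1 [588.0685712  320.22542749] [412.86278823 410.3786984 ]
post top [643.36280043 346.63884401]
```

View pics/o.png

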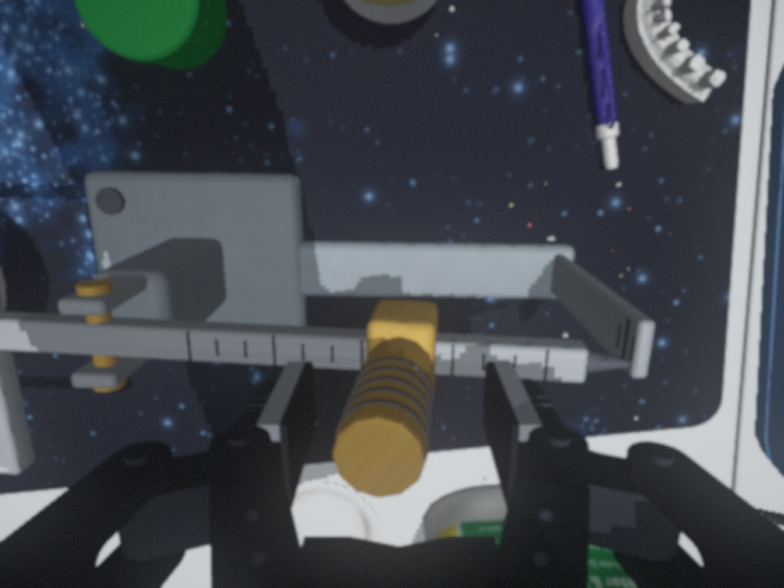

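View pics/o2.png

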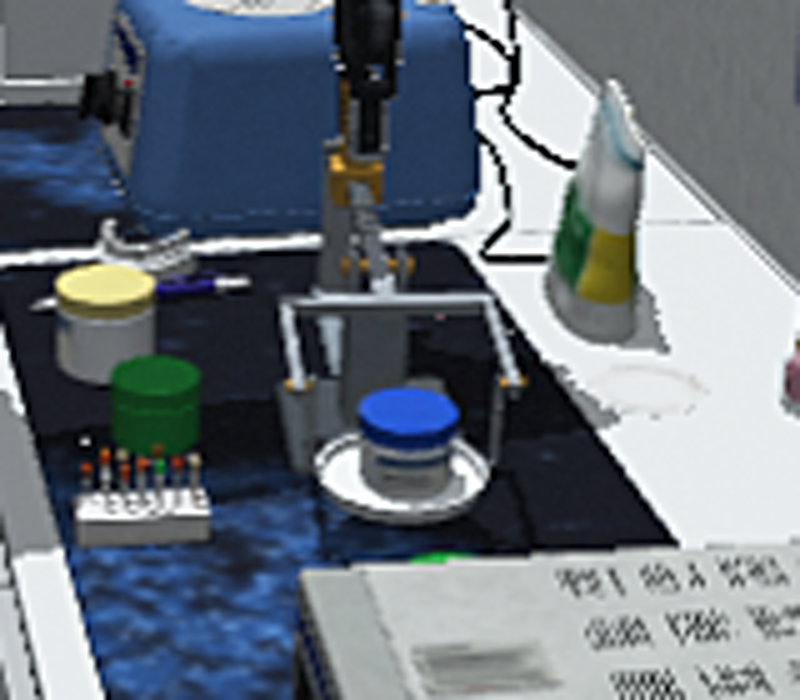

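The pins and pan are still at the low stop and the poise is at about 109 mm, so the balance point lies beyond roughly 125 mm. Pushing about 26 mm further.

```bash
python3 -m handwheel '[[[0,0.006,0,0,0,0,0.05],[0,0.01,0,0,0,0,0.05],[0,0.013,0,0,0,0,0.05],[0,0.017,0,0,0,0,0.05],[0,0.021,0,0,0,0,0.05],[0,0.026,0,0,0,0,0.05],[0,0.031,0,0,0,0,0.05],[0,0.035,0,0,0,0,0.05]]]'; python3 -m handwheel '[[[0,0.003,0,0,0,0,0.05],[0,0.005,0,0,0,0,0.05],[0,-0.003,0,0,0,0,0.05],[0,-0.009,0,0,0,0,0.05],[0,-0.009,0,0,0,0,0.05],[0,-0.009,0,0,0,0,0.05],[0,-0.009,0,0,0,0,0.05],[0,-0.009,0,0,0,0,0.05]]]'; python3 -m handwheel '[[[0,0,0,0,0,0,0.05],[0,0,0,0,0,0,0.05],[0,0,0,0,0,0,0.05],[0,0,0,0,0,0,0.05],[0,0,0,0,0,0,0.05],[0,0,0,0,0,0,0.05],[0,0,0,0,0,0,0.05],[0,0,0,0,0,0,0.05]]]';  python3 - <<'E'
from h import *
p=shot("wrist"); save(p,"q.png",None,1.4); o=env.get_obs(); print(o["tool_pos"],o["ft_force"])
for th in (-.1,-.05,0,.05,.1): print(th,proj(p,beampt(.182,0,th))*1.4,proj(p,beampt(.135,.062,th))*1.4)
print("post top",proj(p,P+B*.191+[0,0,.008])*1.4)
p=shot("side"); save(p,"q2.png",(220,150,380,290),5)
E
```

```text
time: 14.57
tool_pos: [0.5803, 0.1205, 0.2099]
tcp_rot: [-0.0, 0.056, 0.998, -0.0]
ft_force: [0.9, -1.3, -1.1]
gripper_width: 0.583
time: 15.23
tool_pos: [0.5793, 0.1108, 0.2101]
tcp_rot: [0.0, 0.056, 0.998, 0.0]
ft_force: [0.5, -0.4, -0.9]
gripper_width: 0.588
time: 15.9
tool_pos: [0.5792, 0.111, 0.2099]
tcp_rot: [-0.0, 0.056, 0.998, -0.0]
ft_force: [0.4, -0.1, 0.2]
gripper_width: 0.587
[0.57922658 0.11095141 0.2099434 ] [ 0.53571307 -0.49198165  0.52349392]
-0.1 [546.86326159 358.7642246 ] [377.07719338 465.86593522]
-0.05 [541.64592984 347.7061231 ] [393.64096453 448.77014201]
0 [535.62883694 337.64695236] [407.23280641 432.95124596]
0.05 [528.93348859 328.47881286] [418.19745406 418.31845927]
0.1 [521.66094236 320.10806391] [426.84168075 404.78417155]
post top [567.66131377 346.5023577 ]
```

View pics/q.png

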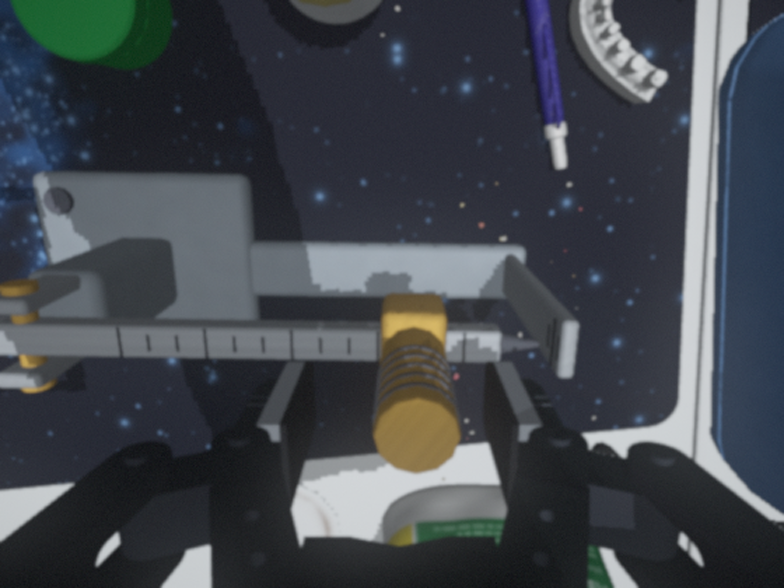

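View pics/q2.png

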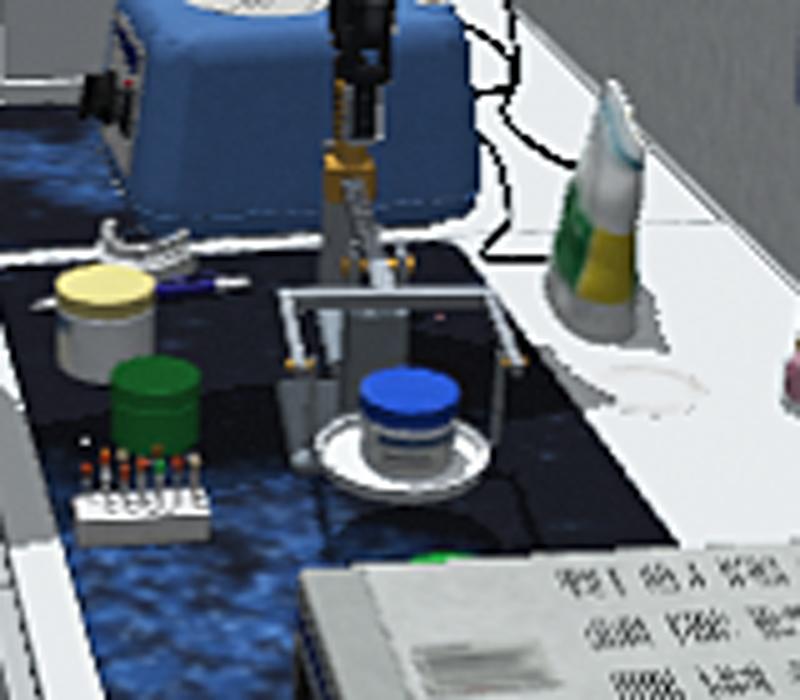

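The pins now sit mid-travel (zoomed row 362, against 340 high and 382 low), so the beam is near level. Lifting straight off the stem and measuring the tilt carefully.

```bash
python3 -m handwheel '[[[0,0,-0.008,0,0,0,0.05],[0,0,-0.02,0,0,0,0.05],[0,0,-0.04,0,0,0,0.05],[0,0,-0.055,0,0,0,0.05],[0,0,-0.055,0,0,0,0.05],[0,0,-0.055,0,0,0,0.05],[0,0,-0.055,0,0,0,0.05],[0,0,-0.055,0,0,0,0.05]]]';  python3 - <<'E'
from h import *
p=shot("wrist"); save(p,"r.png",None,1.4); save(p,"rz.png",(330,190,470,280),5); o=env.get_obs(); print(o["tool_pos"])
for th in (-.1,-.05,0,.05,.1): print(th,proj(p,beampt(.182,0,th))*1.4,proj(p,beampt(.135,.062,th))*1.4)
s=shot("side"); save(s,"r2.png",(220,150,380,290),5); save(s,"r2z.png",(270,160,330,200),12)
s0=[proj(s,beampt(-.13,0,th)+.056*np.array([.9935,-.114,0])) for th in (-.1,0,.1)]; print(s0)
E
```

```text
time: 16.67
tool_pos: [0.5786, 0.1108, 0.2637]
tcp_rot: [-0.001, 0.056, 0.998, -0.0]
ft_force: [-0.2, 0.8, 0.1]
gripper_width: 0.585
[0.57861129 0.11084405 0.26359781]
-0.1 [513.01360287 308.03956647] [384.5675977  365.01630085]
-0.05 [510.25567145 301.42046392] [395.93493462 356.68919753]
0 [506.69462883 295.26557408] [405.54858929 348.7397893 ]
0.05 [502.42405048 289.54135694] [413.54206334 341.16795409]
0.1 [497.52580213 284.21680918] [420.04365438 333.9696999 ]
[array([323.0931463, 226.125805 ]), array([323.44209523, 221.69534334]), array([323.70050506, 217.02070743])]
```

View pics/rz.png

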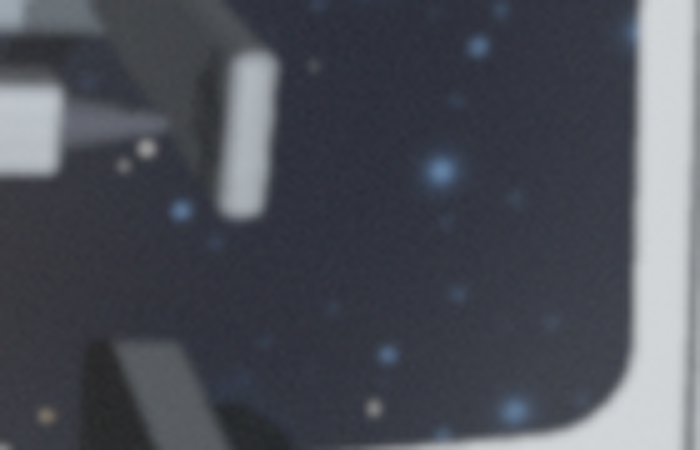

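View pics/r2.png

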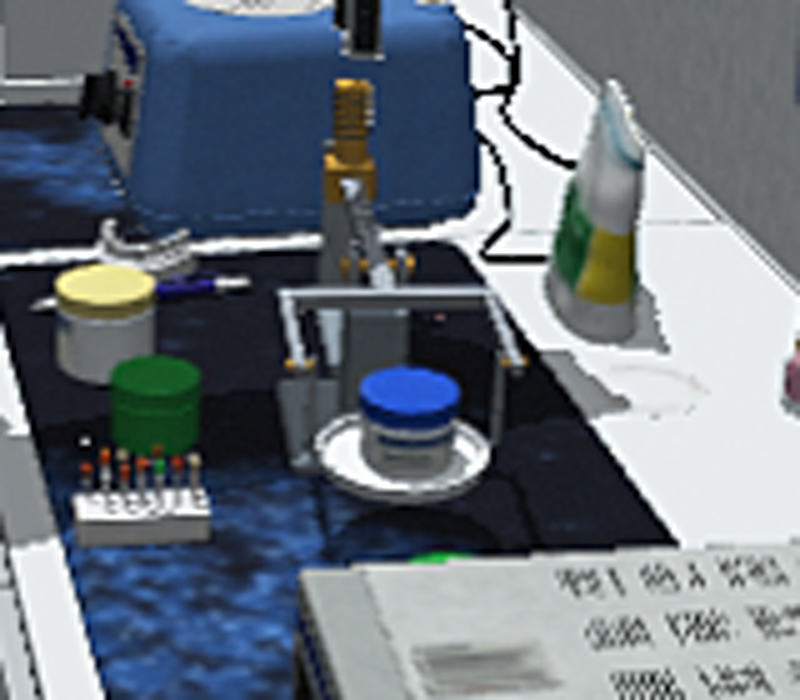

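View pics/r2z.png

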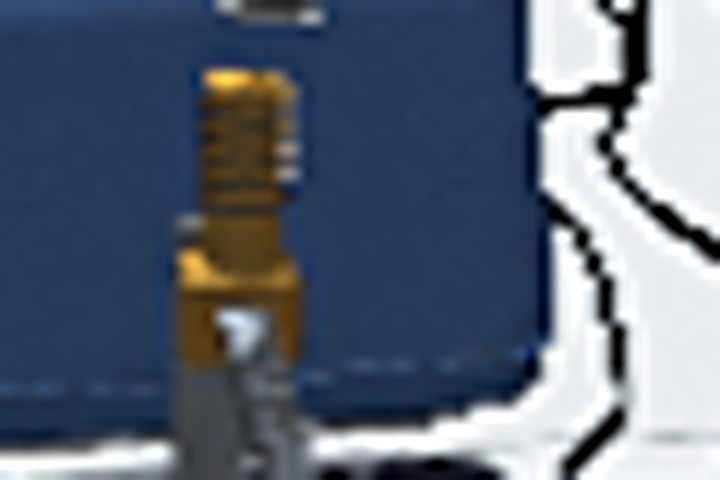

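```bash
python3 - <<'E'
from h import *
g=lambda n:cv2.imread("pics/"+n)
def mt(a,b,box):
    x0,y0,x1,y1=box; t=a[y0:y1,x0:x1]; m=40
    r=cv2.matchTemplate(b[y0-m:y1+m,x0-10:x1+10],t,cv2.TM_CCOEFF_NORMED); i=np.unravel_index(r.argmax(),r.shape)
    return i[0]-m,i[1]-10,round(float(r.max()),3)
k,r,q,f,o=g("k2.png"),g("r2.png"),g("q2.png"),g("f2.png"),g("o2.png")
print("lid k->r",mt(k,r,(350,380,470,500)),"k->q",mt(k,q,(350,380,470,500)),"k->o",mt(k,o,(350,380,470,500)))
for nm,bx in (("pinR",(500,368,530,396)),("pinL",(283,370,316,396))):
    print(nm,"k->r",mt(k,r,bx),"k->f(+0.1)",mt(k,f,bx))
E
```

```text
lid k->r (np.int64(-19), np.int64(1), 0.791) k->q (np.int64(-19), np.int64(1), 0.791) k->o (np.int64(0), np.int64(0), 0.849)
pinR k->r (np.int64(-22), np.int64(1), 0.88) k->f(+0.1) (np.int64(-16), np.int64(-10), 0.48)
pinL k->r (np.int64(1), np.int64(5), 0.609) k->f(+0.1) (np.int64(2), np.int64(4), 0.541)
```

```bash
python3 - <<'E'
from h import *
p=shot("wrist")
pt=[proj(p,P+B*d+[0,0,.008]) for d in (.191,.193)]
print("post top pred",pt,"meas inner edge mid",(330+231/5,190+135/5))
for th in (-.05,-.025,0,.025,.05): print(th,proj(p,beampt(.182,0,th))-pt[0], "tip-pivot",proj(p,beampt(.182,0,th))-proj(p,P))
save(p,"s.png",None,1.4); save(p,"sz.png",(345,195,395,240),14)
E
```

```text
post top pred [array([379.0108293, 214.6250734]), array([382.24010662, 214.63261001])] meas inner edge mid (376.2, 217.0)
-0.05 [-14.53686481   0.51205595] tip-pivot [287.09598958   5.04388905]
-0.025 [-15.74129501  -1.72322514] tip-pivot [285.89155938   2.80860795]
0 [-17.08038096  -3.87878503] tip-pivot [284.55247343   0.65304807]
0.025 [-18.54605252  -5.95755695] tip-pivot [283.08680187  -1.42572385]
0.05 [-20.13076152  -7.96236087] tip-pivot [281.50209287  -3.43052777]
```

View pics/sz.png

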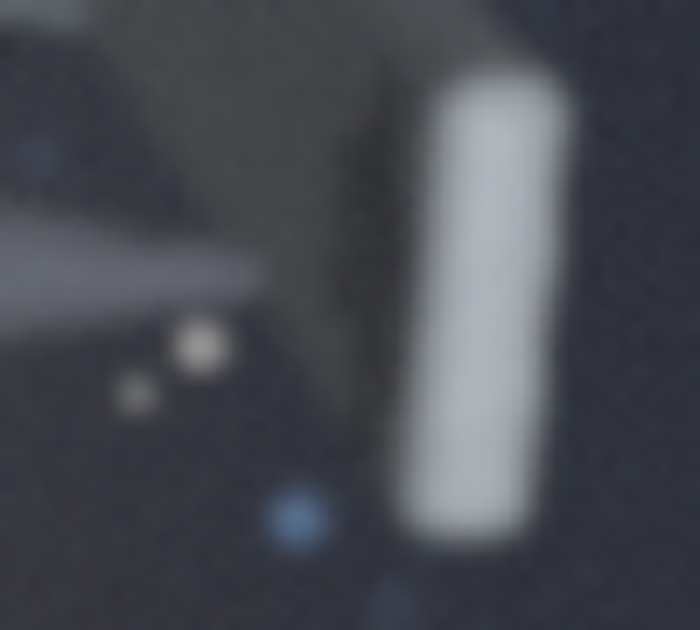

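```bash
python3 - <<'E'
from h import *
g=lambda n:cv2.imread("pics/"+n).astype(int)
def pins(a):
    m=((a[:,:,2]-a[:,:,0])>50)
    out=[]
    for x0,x1 in ((278,325),(495,535)):
        w=np.zeros_like(m); w[315:410,x0:x1]=m[315:410,x0:x1]
        wt=(a[:,:,2]-a[:,:,0]-30)*w; yy,xx=np.nonzero(w); 
        ww=wt[yy,xx]; out.append((len(yy),round((yy*ww).sum()/ww.sum(),2)))
    return out
def lid(a):
    m=(a[:,:,0]-a[:,:,2]>70); m[:340]=0;m[450:]=0;m[:,:340]=0;m[:,480:]=0
    yy,xx=np.nonzero(m); return len(yy),round(yy.mean(),2),np.percentile(yy,[2,98])
for n in ("f2.png","g2.png","k2.png","m2.png","o2.png","q2.png","r2.png"): print(n,pins(g(n)),lid(g(n)))
E
```

```text
<stdin>:13: RuntimeWarning: Mean of empty slice.
  ret = ret.dtype.type(ret / rcount)
Traceback (most recent call last):
IndexError: index 0 is out of bounds for axis 0 with size 0
```

```bash
python3 - <<'E'
from h import *
g=lambda n:cv2.imread("pics/"+n).astype(int)
def pins(a):
    m=((a[:,:,2]-a[:,:,0])>50)
    out=[]
    for x0,x1 in ((278,325),(495,535)):
        w=np.zeros_like(m); w[315:410,x0:x1]=m[315:410,x0:x1]
        wt=(a[:,:,2]-a[:,:,0]-30)*w; yy,xx=np.nonzero(w); 
        ww=wt[yy,xx]; out.append((len(yy),round((yy*ww).sum()/ww.sum(),2)))
    return out
def lid(a):
    m=(a[:,:,0]-a[:,:,2]>70); m[:340]=0;m[450:]=0;m[:,:340]=0;m[:,480:]=0
    yy,xx=np.nonzero(m); return (len(yy),round(yy.mean(),2)) if len(yy) else None
for n in ("f2.png","g2.png","k2.png","m2.png","o2.png","q2.png","r2.png"): print(n,pins(g(n)),lid(g(n)))
E
```

```text
f2.png [(73, np.float64(337.99)), (17, np.float64(337.41))] None
g2.png [(40, np.float64(342.82)), (21, np.float64(340.14))] (1249, np.float64(371.55))
k2.png [(12, np.float64(386.53)), (45, np.float64(382.56))] (3842, np.float64(412.42))
m2.png [(52, np.float64(385.9)), (97, np.float64(381.85))] (4001, np.float64(411.98))
o2.png [(83, np.float64(383.86)), (103, np.float64(381.43))] (3984, np.float64(411.54))
q2.png [(118, np.float64(363.13)), (61, np.float64(361.71))] (3996, np.float64(391.01))
r2.png [(118, np.float64(363.14)), (60, np.float64(361.69))] (3976, np.float64(390.87))
```

The side view says -0.005 rad, but the wrist view hints at about -0.02. Settling that with the tip rows in the two wrist pictures taken at the same height.

```bash
python3 - <<'E'
import cv2,numpy as np
a=cv2.imread("pics/o.png")[310:400,560:680]; b=cv2.imread("pics/q.png")[300:390,475:595]
cv2.imwrite("pics/tips.png",np.vstack([cv2.resize(x,None,fx=5,fy=3.2,interpolation=cv2.INTER_CUBIC) for x in (a,b)]))
E
```

```text
(no output)
```

View pics/tips.png

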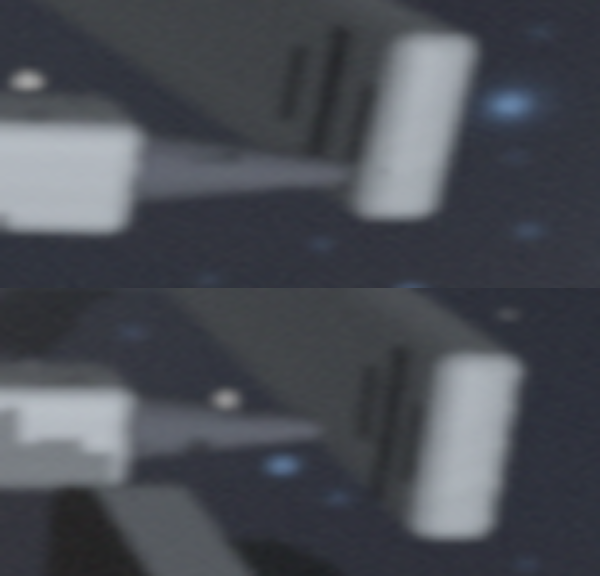

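In the wrist views, the tip moved 19.4 px out of the 21.1 px from the low stop to level. That puts the tilt at about -0.008 rad, in agreement with the side view (-0.005). One last unchanged-state check, then I hand in.

```bash
python3 - <<'E'
from h import *
s=shot("side"); save(s,"z2.png",(220,150,380,290),5)
a=cv2.imread("pics/z2.png").astype(int); m=(a[:,:,0]-a[:,:,2]>70); m[:340]=0;m[450:]=0;m[:,:340]=0;m[:,480:]=0
print("lid row",np.nonzero(m)[0].mean(),env.get_obs()["time"])
print(env.close_job())
E
```

```text
lid row 390.95812437311935 16.8667
the job is handed in; nothing more can be done
None
```

The blue-lidded small pot is on the hanging pan and the beam rests close to level. I handed the job in at about 17 s of the 72 s allowed; it gave no verdict.

- **Pot:** I set it upright in the middle of the pan, followed the pan down to just above its stop, and let go. The side view shows it standing upright and centred.
- **Poise:** I slid it with one finger in two pushes, to about 136 mm from the pivot. The wrist force readings at the end of each call while pushing were about 1 to 2.5 N.
- **Level:** The pan pins and lid in the side view give a tilt of about -0.005 rad. The pointer's travel from the low stop, seen by the wrist camera, gives about -0.008 rad. The limit is 0.025 rad.
- **At rest:** The lid's row stayed the same over the last three side pictures, so the beam is still. The gripper is clear above the stem and touches nothing.
- **Disagreement:** One rougher wrist measurement, using the absolute position of the pointer against the post, gave about -0.02 rad. I trusted the other two readings, which agree with each other. All three are within the limit.
- **Bystanders:** The powder pot, drill block and green pots show no movement in the pictures. I did not measure the bystanders' positions at the end; the cast was only seen in passing in the wrist pictures.

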